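Point out the gap in a seedling tray and the spare to fill it

ROBOT

A 7-joint arm with a two-finger parallel gripper is mounted at the origin on the work surface. World frame = base frame: x ahead of the robot, y to its left, z up, the work surface at z = 0. Lengths are in m, angles in rad, forces in N, time in s.
With the tool pointing down it reaches from about 0.4 to 0.925 m from the base axis. Payload 5.6 kg.
Tool frame: the origin (TCP) lies between the finger pads, 19 mm behind the fingertips; this is the grasp point; z points along the fingers, y is the line along which they close (so a half turn about z gives the same grasp; the last joint's range is limited). The gripper opens to 85 mm and grips with 20 to 120 N. Pads are 22 mm wide; open, the fingers measure 114 mm over their backs; the gripper's body (76 mm by 85 mm) begins 54 mm behind the grasp point. The pads swing forward as they close: fully open they stand 13 mm farther back than shut.
Start: joints at [1.227, 0.468, -0.012, 1.603, 0.006, 1.071, -0.056], TCP at [0.193, -0.621, 0.25] pointing down, gripper open.
Joint ranges: [-2.53, 2.53], [-0.31, 2.02], [-1.57, 1.55], [0.28, 2.44], [-1.29, 4.43], [0.15, 1.84], [-2.92, 2.92]. Speed limits (rad/s): [2.57, 2.57, 3.14, 3.14, 3.14, 3.14, 3.14].

INTERFACE

Orientations are given as a 3x3 rotation matrix whose columns are the frame's x, y, z axes.
In Python, from bench import state, get_image, camera_info, r gives the robot as it stands.
- The arm moves only by the shell command python3 -m pendant 'ROWS'. ROWS is JSON, one flat list of numbers, 5 for each row, row after row: the opening, from -1 (shut) to 1 (fully open), then the shift along the tool's x, y, z as a fraction of full scale, then the turn about the tool's z as a fraction of full scale. In form: [fingers, tx, ty, tz, twist, fingers, tx, ty, tz, twist, ...]. A call has 1 to 8 rows; each row is the pose to reach, as a shift and turn from the pose commanded when the call began, along the tool's axes at that moment; what a row does not reach only later rows make up. Full scale, the value 1, is 0.15 m for a shift and 120 degrees for a turn. A row lasts 1/10 s, in which the tool goes at most 50 mm and 8.59 degrees, less where a joint would pass 70% of its speed; a pose out of reach is approached as far as the arm can. A call with a number of a shift or a turn outside -1 to 1 is refused whole. A call with a gripper value outside its range is refused whole. The fingers move at their own pace and stop on an object; the grip force is fixed at half the most. Time passes only in rows, so rows that repeat a pose let the fingers close. It gives the time, the measured TCP pose, the force, the opening and the grip force at its end, in the units of the state.
- state(): the state, without advancing time (a new reading comes with each control period).
- get_image(name): name is "side" or "top" or "wrist"; returns (picture, depth): 384x512x3 uint8, red, green, blue; 384x512 float32, m along the optical axis (not along the pixel's ray), 0 where there is no reading.
- camera_info(name): a dict with "mtx" (3x3 intrinsics, pixels), "k1" (the pictures are not rectified: a ray, as slopes to the right and down, at radius r is drawn at 1 + k1 r^2 times it, then the intrinsics apply), "world_from_camera" (4x4, takes a point from camera to world coordinates); the wrist camera has in their place "hand_eye" (4x4, takes a point from camera to tool coordinates, whose origin is the TCP and whose axes are the flange's). Camera axes: x right, y down, z forward; pixel columns grow to the right and rows downward; lengths in m; the calibration is good to about 2 mm. A picture is of the moment at which its call begins: read the wrist's pose just before it. camera_info takes no time and is no camera call.
- r.close_job(): hands the job in; it is judged then, once.
The state is a dict: "time_s": time; "joints": joint angles; "joint_vel": joint speeds; "joint_efforts": joint torques, N m; "tcp_pos": TCP position; "eef_rot": TCP orientation; "force": force on the tool from outside, world axes, zero at the start; "moment": the same for the moment, N m; "grip_width": opening from 0.0 (shut) to 1.0 (fully open); "finger_force": force on a finger pad.
Only numpy, scipy, OpenCV 4.12 (cv2) and the standard library are available. Lean on these libraries where they do the work, as an engineer would, in place of code of your own. Each camera call takes 0.05 s, during which the arm holds its last target. There are 200 camera calls.

TASK

Show the colleague who fills the gaps what to do: point straight down at the pot in the carry tray in which nothing has come up, fingertips a few centimetres above its rim, and hold there for two seconds; then point in the same way, from just above its leaves, at the spare in the drip tray that is the same kind of plant as the tray's seedlings, hold for two seconds, and finish still pointing at it. Touch nothing at all, so no pot or plant is moved, and travel well above the plants: do not come down over any other pot.

Things in the scene. Friction and masses are not known exactly. Their poses are not given: they have to be found in the camera images.
- gap_pot: black plastic pot, 70 mm square at the rim, 50 mm at the foot, 66 mm high, brown compost and tan grit 8 mm below the rim; origin: centre of the underside, z up. Nothing has come up in it: bare compost and grit only, no leaf. It may be in any of the tray's eight cells
- weak_pot: black plastic pot, 70 mm square at the rim, 50 mm at the foot, 66 mm high, brown compost and tan grit 8 mm below the rim; origin: centre of the underside, z up; it holds one small weak yellow seedling that stands 9 mm above the rim (75 mm above the origin): alive, not a gap. Any of the eight cells
- tray_pot1: black plastic pot, 70 mm square at the rim, 50 mm at the foot, 66 mm high, brown compost and tan grit 8 mm below the rim; origin: centre of the underside, z up; it holds a healthy green seedling with broad mid-green leaves, 60 mm across, its top 34 mm above the rim (100 mm above the origin). Any of the eight cells
- tray_pot2: same as tray_pot1: healthy green seedling, top 100 mm above the origin at the pot's underside
- tray_pot3: same as tray_pot1: healthy green seedling, top 100 mm above the origin at the pot's underside
- tray_pot4: same as tray_pot1: healthy green seedling, top 100 mm above the origin at the pot's underside
- tray_pot5: same as tray_pot1: healthy green seedling, top 100 mm above the origin at the pot's underside
- tray_pot6: same as tray_pot1: healthy green seedling, top 100 mm above the origin at the pot's underside
- spare_green: black plastic pot, 70 mm square at the rim, 50 mm at the foot, 66 mm high, brown compost and tan grit 8 mm below the rim; origin: centre of the underside, z up; it holds a healthy green broad-leaved seedling of the same kind as those in the carry tray, its top 34 mm above the rim (100 mm above the origin). It stands in the drip tray, in any of its three places
- spare_red: black plastic pot, 70 mm square at the rim, 50 mm at the foot, 66 mm high, brown compost and tan grit 8 mm below the rim; origin: centre of the underside, z up; it holds a dark red, small-leaved seedling with three thin stems, its top 49 mm above the rim (115 mm above the origin). In the drip tray, any of the three places
- spare_grass: black plastic pot, 70 mm square at the rim, 50 mm at the foot, 66 mm high, brown compost and tan grit 8 mm below the rim; origin: centre of the underside, z up; it holds a grey-green and straw-coloured tuft of grass, its top 54 mm above the rim (120 mm above the origin). In the drip tray, any of the three places
- carry_tray: black open carry tray, fixed to the bench, 159 mm (its x) by 315 mm (its y), 44 mm high, with 2 by 4 cells at 78 mm pitch, one pot loose in each; floor 3 mm thick. Origin: centre of its underside. It may stand on the left or the right of the bench
- drip_tray: shallow dark green drip tray, fixed to the bench, 130 mm (its x) by 310 mm (its y), lip 18 mm high, floor 3 mm thick, holding the three loose spare pots in a row along its y, about 100 mm apart. Origin: centre of its underside. It stands on the side of the bench where the carry tray is not
- trowel: hand trowel lying on the bench beyond the trays, 270 mm long, 50 mm wide, 26 mm high, wooden handle towards its own -x; origin 10 mm ahead of the handle's front end, on the bench
- spray_bottle: pale hand sprayer with green and yellow head, 80 mm across and 201 mm high, standing on the bench beyond the trays; origin: centre of its foot
- pot_stack: stack of empty terracotta-coloured pots, 70 mm square, 120 mm high, standing on the bench beyond the trays; origin: centre of its foot

How it is judged:
On the way, in this order (a step that is already met when the one before it is completed fails the run):
1. the tool point dwells just above the gap pot, pointing down at it (horizontal distance between the grasp point and gap_pot below 0.025 m and z of the grasp point in the frame of gap_pot between 0.076 and 0.151 m and angle between the grasp point's own z axis and vertical above 2.36 rad), for 1.8 s.
2. the tool point dwells just above the green spare, pointing down at it (horizontal distance between the grasp point and spare_green below 0.025 m and z of the grasp point in the frame of spare_green between 0.11 and 0.185 m and angle between the grasp point's own z axis and vertical above 2.36 rad), for 1.8 s.
At the end, for the whole second after the job is handed in: The tool still points down (within 45 degrees) at the green spare, within 25 mm of the pot's centre line and 10 to 85 mm above the seedling's top (for the gap pot before: above the rim); every pot and loose thing is within 10 mm of where it began, the pots upright (all of step 2 and distance of each of gap_pot, weak_pot, tray_pot1, tray_pot2, tray_pot3, tray_pot4, tray_pot5, tray_pot6, spare_green, spare_red, spare_grass, trowel, spray_bottle, pot_stack from where it was at the start of the episode below 0.01 m and angle between each of gap_pot, weak_pot, tray_pot1, tray_pot2, tray_pot3, tray_pot4, tray_pot5, tray_pot6, spare_green, spare_red, spare_grass's own z axis and vertical below 0.15 rad); the robot touches nothing.
It fails at once if the robot touches something (contact force between any of the fingers, the arm and anything else above 0.5 N).
It fails at once if a pot is pushed, lifted or tipped (distance of any of gap_pot, weak_pot, tray_pot1, tray_pot2, tray_pot3, tray_pot4, tray_pot5, tray_pot6, spare_green, spare_red, spare_grass from where it was at the start of the episode above 0.012 m or angle between any of gap_pot, weak_pot, tray_pot1, tray_pot2, tray_pot3, tray_pot4, tray_pot5, tray_pot6, spare_green, spare_red, spare_grass's own z axis and vertical above 0.25 rad).
It fails at once if the trowel, the sprayer or the pot stack is moved (distance of any of trowel, spray_bottle, pot_stack from where it was at the start of the episode above 0.015 m).
It fails at once if the tool point comes down over a wrong pot (within 25 mm of its centre line and less than 60 mm above its top) ((horizontal distance between the grasp point and weak_pot below 0.025 m and z of the grasp point in the frame of weak_pot below 0.135 m) or (horizontal distance between the grasp point and tray_pot1 below 0.025 m and z of the grasp point in the frame of tray_pot1 below 0.16 m) or (horizontal distance between the grasp point and tray_pot2 below 0.025 m and z of the grasp point in the frame of tray_pot2 below 0.16 m) or (horizontal distance between the grasp point and tray_pot3 below 0.025 m and z of the grasp point in the frame of tray_pot3 below 0.16 m) or (horizontal distance between the grasp point and tray_pot4 below 0.025 m and z of the grasp point in the frame of tray_pot4 below 0.16 m) or (horizontal distance between the grasp point and tray_pot5 below 0.025 m and z of the grasp point in the frame of tray_pot5 below 0.16 m) or (horizontal distance between the grasp point and tray_pot6 below 0.025 m and z of the grasp point in the frame of tray_pot6 below 0.16 m) or (horizontal distance between the grasp point and spare_red below 0.025 m and z of the grasp point in the frame of spare_red below 0.175 m) or (horizontal distance between the grasp point and spare_grass below 0.025 m and z of the grasp point in the frame of spare_grass below 0.18 m)).
It also fails if it takes over 48 s, if anything falls off the work surface, if the arm or the gripper's body presses on something with over 40 N, if the wrist force passes 120 N, or if a joint passes its speed limit or range.

## Working session

There is one attempt and no reset: what is moved stays moved. The work goes in short steps, Python scripts to look and compute and a shell command to move; the robot and the scene stay as the last step left them, time stands still between calls to the robot, and variables do not carry over. Pictures are saved under pics/ and viewed, at most 10 in all, crops included, and the job is handed in when it is done.

```bash
mkdir -p pics && cat > h.py <<'E'
import numpy as np, cv2
from bench import state, get_image, camera_info, r
def world(name, depth, uv, ci):
    # pixels Nx2 -> world points from depth
    uv=np.asarray(uv,float); K=np.array(ci["mtx"]); k=ci["k1"]
    s=cv2.undistortPoints(uv[:,None],K,np.array([k,0,0,0.]))[:,0]
    d=depth[uv[:,1].astype(int),uv[:,0].astype(int)]
    p=np.c_[s*d[:,None],d,np.ones(len(d))]
    return (p@np.array(ci["world_from_camera"]).T)[:,:3]
E
python3 - <<'E'
from h import *
s=state(); print(s["time_s"],s["tcp_pos"],np.round(s["eef_rot"],3).tolist(),s["grip_width"])
for n in("top","side"):
    im,d=get_image(n); np.savez(f"{n}.npz",im=im,d=d)
    print(n,camera_info(n))
    cv2.imwrite(f"pics/{n}.png",im[:,:,::-1])
E
```

```text
0.0 [ 0.19235767 -0.62032801  0.24901889] [[0.955, 0.296, -0.001], [0.296, -0.955, 0.002], [-0.0, -0.002, -1.0]] 1.0007392084768654
top {'mtx': array([[458.44574189,   0.        , 254.13748185],
       [  0.        , 458.44574189, 192.16809212],
       [  0.        ,   0.        ,   1.        ]]), 'k1': 0.03689078571690387, 'world_from_camera': array([[-0.02619924, -0.98787331,  0.15303572,  0.39796051],
       [-0.99950449,  0.02855821,  0.01323638, -0.05517946],
       [-0.01744629, -0.15261311, -0.98813201,  1.41592965],
       [ 0.        ,  0.        ,  0.        ,  1.        ]])}
side {'mtx': array([[455.17771269,   0.        , 253.7106024 ],
       [  0.        , 455.17771269, 187.55906117],
       [  0.        ,   0.        ,   1.        ]]), 'k1': -0.1473605736070189, 'world_from_camera': array([[ 0.94130055, -0.25087329,  0.22586691,  0.32520993],
       [-0.33755927, -0.69428337,  0.6356291 , -0.77993874],
       [-0.00264672, -0.67456149, -0.73821392,  0.9045924 ],
       [ 0.        ,  0.        ,  0.        ,  1.        ]])}
```

View pics/top.png

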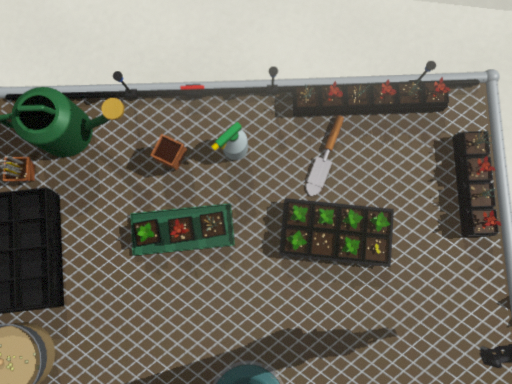

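View pics/side.png

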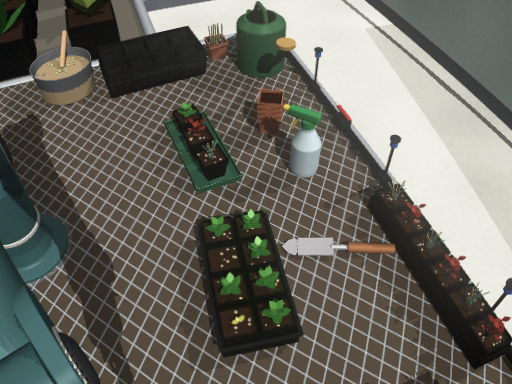

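The top view shows the carry tray on the right. The bare pot is at about (321,243) and the weak yellow seedling at (376,249). In the drip tray on the left, the green spare is at (147,232), the red at (180,230) and the grass at (212,225). The side view agrees: the bare pot is at (225,257) and the green spare at (187,110).

```bash
cat > m.py <<'E'
from h import *
P=[];C=[]
out=[]
for n in("top","side"):
    f=np.load(n+".npz"); im,d=f["im"],f["d"]; ci=camera_info(n)
    v,u=np.mgrid[:384,:512]; uv=np.c_[u.ravel(),v.ravel()]
    W=world(n,d,uv,ci).reshape(384,512,3)
    seeds={"top":dict(gap=(321,243),weak=(376,249),green=(147,232),red=(180,230),grass=(212,225)),
           "side":dict(gap=(225,257),weak=(238,320),green=(187,110),red=(196,127),grass=(210,155))}[n]
    for k,(a,b) in seeds.items():
        w=W[b-4:b+5,a-4:a+5].reshape(-1,3); print(n,k,np.round(np.median(w,0),3),"zmax",w[:,2].max().round(3))
    ok=(d>0)
    h=cv2.cvtColor(im,cv2.COLOR_RGB2HSV)
    # trays: pixels above the bench, per side, 5 cm..75mm height band
    for side,m,lo in(("carry",W[...,1]<-.05,.03),("drip",W[...,1]>.03,.01)):
        box=(W[...,0]>.25)&(W[...,0]<.5)&(abs(W[...,1])<.45)&(W[...,2]>lo)&(W[...,2]<.085)&m&ok
        pts=W[box][:,:2].astype(np.float32)
        nl,lab,st,_=cv2.connectedComponentsWithStats(box.astype(np.uint8)); i=1+st[1:,4].argmax()
        pts=W[lab==i]; rect=cv2.minAreaRect(pts[:,:2].astype(np.float32)); print(n,side,np.round(rect[0],3),np.round(rect[1],3),round(rect[2],1),"z pct",np.round(np.percentile(pts[:,2],[5,50,95]),3))
    # rim/leaves for gap: orthophoto
    out.append((W.reshape(-1,3),im.reshape(-1,3)))
# orthophoto 1 mm/px, each view, areas around carry and drip
g=np.zeros((600,800,3),np.uint8)
for j,(W,c) in enumerate(out):
    for i,y0 in enumerate((-.18,.25)):
        x0=.39; px=((y0-W[:,1])*1000+200); py=((x0-W[:,0])*1000+150)
        o=np.argsort(W[:,2]); m=(px[o]>=0)&(px[o]<399)&(py[o]>=0)&(py[o]<299)&(W[o,2]>.0)
        o=o[m]
        for q in o: cv2.circle(g[300*j:300*j+300,400*i:400*i+400],(int(px[q]),int(py[q])),1,c[q].tolist()[::-1],-1)
cv2.imwrite("pics/ortho.png",g)
E
python3 m.py
```

```text
top gap [ 0.451 -0.228  0.062] zmax 1.416
top weak [ 0.43  -0.385  0.064] zmax 0.079
top green [0.496 0.276 0.087] zmax 0.105
top red [0.497 0.178 0.105] zmax 1.416
top grass [0.51  0.088 0.063] zmax 0.115
top carry [ 0.459 -0.275] [0.329 0.121] 83.1 z pct [0.041 0.062 0.076]
top drip [0.482 0.283] [0.042 0.07 ] 7.9 z pct [0.057 0.063 0.079]
side gap [ 0.454 -0.228  0.061] zmax 0.066
side weak [ 0.432 -0.386  0.071] zmax 0.078
side green [0.497 0.287 0.076] zmax 0.1
side red [0.501 0.185 0.095] zmax 0.114
side grass [0.51  0.091 0.063] zmax 0.905
side carry [ 0.458 -0.273] [0.329 0.123] 83.2 z pct [0.043 0.061 0.076]
side drip [0.473 0.186] [0.066 0.312] 3.7 z pct [0.014 0.06  0.075]
```

View pics/ortho.png

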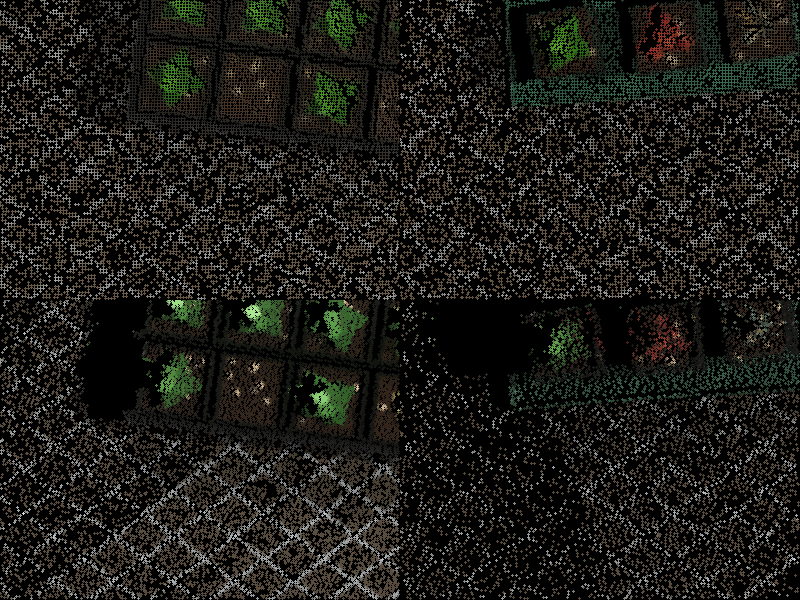

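Both views put the bare pot at about (0.453, -0.234), with compost at z ≈ 0.061. They put the green spare at about (0.499, 0.285), with its leaf top at ≈ 0.103. I'll approach at z = 0.25 with the fingers shut.

```bash
python3 -m pendant '[-1,0.05,-0.04,0,0, -1,0.15,-0.12,0,0, -1,0.28,-0.22,0,0, -1,0.42,-0.34,0,0, -1,0.56,-0.45,0,0, -1,0.68,-0.55,0,0, -1,0.77,-0.62,0,0, -1,0.81,-0.65,0,0]'
```

```text
time_s: 0.9
tcp_pos: [0.2816, -0.4894, 0.2502]
eef_rot: [[0.954, 0.299, 0.001], [0.299, -0.954, 0.0], [0.001, -0.0, -1.0]]
force: [0.1, -0.5, -0.2]
grip_width: 0.002
finger_force: 0.0
```

```bash
python3 -m pendant '[-1,0.05,-0.04,0,0, -1,0.15,-0.12,0,0, -1,0.28,-0.22,0,0, -1,0.42,-0.34,0,0, -1,0.56,-0.45,0,0, -1,0.68,-0.55,0,0, -1,0.77,-0.62,0,0, -1,0.81,-0.65,0,0]'
```

```text
time_s: 1.7
tcp_pos: [0.3677, -0.3616, 0.25]
eef_rot: [[0.955, 0.297, 0.0], [0.297, -0.955, 0.0], [0.0, -0.0, -1.0]]
force: [-0.5, -0.3, 0.8]
grip_width: -0.003
finger_force: 0.0
```

```bash
python3 -m pendant '[-1,0.05,-0.04,0,0, -1,0.15,-0.12,0,0, -1,0.28,-0.22,0,0, -1,0.42,-0.34,0,0, -1,0.56,-0.45,0,0, -1,0.68,-0.55,0,0, -1,0.76,-0.62,0,0, -1,0.79,-0.65,0,0]' && cat > w.py <<'E'
import sys
from h import *
s=state(); im,d=get_image("wrist"); ci=camera_info("wrist"); R=np.array(s["eef_rot"]);p=np.array(s["tcp_pos"])
T=np.eye(4);T[:3,:3]=R;T[:3,3]=p;H=np.array(ci["hand_eye"]); ci["world_from_camera"]=T@H
np.savez(sys.argv[1]+".npz",im=im,d=d,M=ci["world_from_camera"])
o=im[:,:,::-1].copy(); M=np.linalg.inv(T@H)
for x,y,z in eval(sys.argv[2]):
    q=cv2.projectPoints(np.array([[x,y,z]]),cv2.Rodrigues(M[:3,:3])[0],M[:3,3],np.array(ci["mtx"]),np.array([ci["k1"],0,0,0.]))[0].ravel()
    cv2.drawMarker(o,(int(q[0]),int(q[1])),(255,0,255),0,20,2)
cv2.imwrite(f"pics/{sys.argv[1]}.png",o); print(p,s["joints"])
E
python3 w.py w1 '[(.453,-.234,.061)]'
```

```text
time_s: 2.5
tcp_pos: [0.4518, -0.2335, 0.2499]
eef_rot: [[0.955, 0.297, 0.0], [0.297, -0.955, 0.0], [0.0, -0.0, -1.0]]
force: [0.4, -0.0, -0.2]
grip_width: 0.0
finger_force: 0.0
[ 0.45184899 -0.23353132  0.24991597] [ 0.62096302  0.24594409 -0.24262223  1.93173127  0.07056761  0.97193085
 -0.92354266]
```

View pics/w1.png

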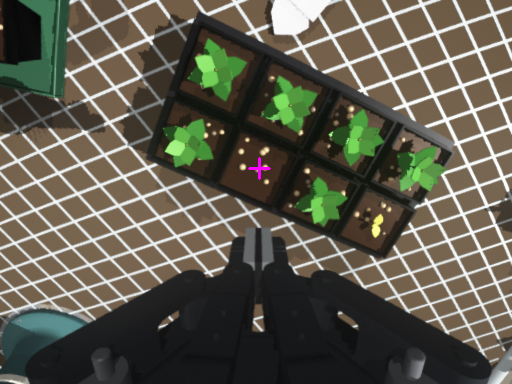

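The wrist view shows the bare pot with my computed centre (magenta, 259,168) on its compost, no leaf in it, and green or yellow seedlings in the other seven cells. I'll descend to z = 0.135 and hold.

```bash
python3 -m pendant '[-1,0,0,0.06,0, -1,0,0,0.18,0, -1,0,0,0.32,0, -1,0,0,0.46,0, -1,0,0,0.6,0, -1,0,0,0.7,0, -1,0,0,0.75,0, -1,0,0,0.77,0]'
```

```text
time_s: 3.35
tcp_pos: [0.4502, -0.2351, 0.1334]
eef_rot: [[0.956, 0.295, -0.002], [0.295, -0.956, 0.0], [-0.002, -0.001, -1.0]]
force: [-0.1, 0.2, 0.3]
grip_width: 0.003
finger_force: 0.0
```

```bash
for i in 1 2 3; do python3 -m pendant '[-1,0,0,0,0, -1,0,0,0,0, -1,0,0,0,0, -1,0,0,0,0, -1,0,0,0,0, -1,0,0,0,0, -1,0,0,0,0, -1,0,0,0,0]'; done
```

```text
time_s: 4.15
tcp_pos: [0.4512, -0.2344, 0.1345]
eef_rot: [[0.955, 0.296, 0.0], [0.296, -0.955, -0.0], [-0.0, 0.0, -1.0]]
force: [-0.0, -0.1, 0.7]
grip_width: 0.001
finger_force: 0.0
time_s: 4.95
tcp_pos: [0.4512, -0.2344, 0.1345]
eef_rot: [[0.955, 0.296, -0.0], [0.296, -0.955, -0.0], [-0.0, 0.0, -1.0]]
force: [-0.5, -0.6, 0.7]
grip_width: -0.002
finger_force: 0.0
time_s: 5.75
tcp_pos: [0.4512, -0.2344, 0.1345]
eef_rot: [[0.955, 0.296, -0.0], [0.296, -0.955, -0.0], [-0.0, 0.0, -1.0]]
force: [0.6, 0.4, 0.8]
grip_width: 0.001
finger_force: 0.0
```

```bash
python3 -m pendant '[-1,0,0,-0.06,0, -1,0,0,-0.18,0, -1,0,0,-0.32,0, -1,0,0,-0.46,0, -1,0,0,-0.6,0, -1,0,0,-0.7,0, -1,0,0,-0.75,0, -1,0,0,-0.77,0]'
```

```text
time_s: 6.55
tcp_pos: [0.4514, -0.2345, 0.251]
eef_rot: [[0.955, 0.296, 0.001], [0.296, -0.955, -0.001], [0.001, 0.001, -1.0]]
force: [-0.4, 0.2, -0.4]
grip_width: -0.001
finger_force: 0.0
```

```bash
python3 -m pendant '[-1,0.02,-0.05,0,0, -1,0.06,-0.15,0,0, -1,0.12,-0.28,0,0, -1,0.17,-0.42,0,0, -1,0.23,-0.56,0,0, -1,0.28,-0.68,0,0, -1,0.32,-0.77,0,0, -1,0.33,-0.8,0,0]'
```

```text
time_s: 7.35
tcp_pos: [0.4625, -0.1028, 0.2491]
eef_rot: [[0.954, 0.299, -0.002], [0.299, -0.954, 0.001], [-0.001, -0.001, -1.0]]
force: [0.8, 0.6, 0.2]
grip_width: -0.0
finger_force: 0.0
```

```bash
python3 -m pendant '[-1,0.02,-0.05,0,0, -1,0.06,-0.15,0,0, -1,0.12,-0.28,0,0, -1,0.17,-0.42,0,0, -1,0.23,-0.56,0,0, -1,0.28,-0.68,0,0, -1,0.32,-0.77,0,0, -1,0.33,-0.8,0,0]'
```

```text
time_s: 8.15
tcp_pos: [0.4746, 0.0254, 0.2497]
eef_rot: [[0.955, 0.298, -0.0], [0.298, -0.955, 0.0], [-0.0, -0.001, -1.0]]
force: [-0.4, 0.1, -0.4]
grip_width: -0.003
finger_force: 0.0
```

```bash
python3 -m pendant '[-1,0.02,-0.05,0,0, -1,0.06,-0.15,0,0, -1,0.12,-0.28,0,0, -1,0.17,-0.42,0,0, -1,0.23,-0.56,0,0, -1,0.28,-0.68,0,0, -1,0.32,-0.77,0,0, -1,0.33,-0.8,0,0]' && python3 w.py w2 '[(.499,.285,.1)]'
```

```text
time_s: 8.95
tcp_pos: [0.4864, 0.1544, 0.2498]
eef_rot: [[0.955, 0.297, -0.0], [0.297, -0.955, 0.0], [-0.0, -0.0, -1.0]]
force: [-0.0, -0.7, -0.1]
grip_width: -0.0
finger_force: 0.0
[0.48641889 0.15442669 0.24981287] [ 0.04512953  0.279452   -0.48923131  1.91510298  0.15573185  0.9840697
 -1.78371269]
```

View pics/w2.png

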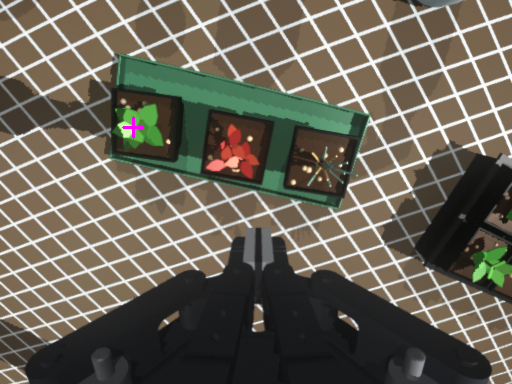

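The wrist view shows the green spare on the left. Its rim corners are near (112,88), (182,95), (180,160) and (110,150), with red in the middle and grass on the right. I'll check the pot centre from the rim by intersecting its pixels with the rim plane.

```bash
python3 - <<'E'
from h import *
f=np.load("w2.npz"); ci=camera_info("wrist"); M=f["M"]
uv=np.array([(112,88),(182,95),(180,160),(110,152)],float)
s=cv2.undistortPoints(uv[:,None],np.array(ci["mtx"]),np.array([ci["k1"],0,0,0.]))[:,0]
ray=np.c_[s,np.ones(4)]@M[:3,:3].T; t=(.069-M[2,3])/ray[:,2]; p=M[:3,3]+ray*t[:,None]
print(p.round(3),p.mean(0).round(4))
ci["world_from_camera"]=M; g=np.mgrid[110:162,80:170].reshape(2,-1)[::-1].T[:, ::1]
im,d=f["im"],f["d"]; v,u=np.mgrid[85:165,105:190]; uv=np.c_[u.ravel(),v.ravel()]
W=world("w",d,uv,ci); c=im[v.ravel(),u.ravel()].astype(int); L=W[(c[:,1]>c[:,0]+40)&(c[:,1]>c[:,2]+60)&(W[:,2]>.068)]
print(len(L),np.median(L,0).round(3),L.min(0).round(3),L.max(0).round(3))
E
```

```text
[[0.526 0.326 0.069]
 [0.54  0.254 0.069]
 [0.473 0.241 0.069]
 [0.459 0.317 0.069]] [0.4993 0.2846 0.069 ]
1311 [0.499 0.282 0.09 ] [0.481 0.178 0.073] [0.561 0.314 0.374]
```

```bash
python3 -m pendant '[-1,0.02,-0.05,0,0, -1,0.06,-0.15,0,0, -1,0.12,-0.28,0,0, -1,0.17,-0.42,0,0, -1,0.23,-0.56,0,0, -1,0.28,-0.68,0,0, -1,0.33,-0.77,0,0, -1,0.34,-0.81,0,0]'
```

```text
time_s: 9.8
tcp_pos: [0.4994, 0.2855, 0.2498]
eef_rot: [[0.955, 0.297, -0.0], [0.297, -0.955, 0.0], [0.0, -0.0, -1.0]]
force: [-0.7, 0.2, 0.3]
grip_width: -0.0
finger_force: 0.0
```

```bash
python3 -m pendant '[-1,0,0,0.05,0, -1,0,0,0.14,0, -1,0,0,0.26,0, -1,0,0,0.38,0, -1,0,0,0.49,0, -1,0,0,0.57,0, -1,0,0,0.62,0, -1,0,0,0.63,0]'
```

```text
time_s: 10.6
tcp_pos: [0.4987, 0.2838, 0.1543]
eef_rot: [[0.955, 0.296, -0.002], [0.296, -0.955, -0.001], [-0.002, 0.001, -1.0]]
force: [0.3, 0.2, -0.5]
grip_width: -0.002
finger_force: 0.0
```

```bash
for i in 1 2 3; do python3 -m pendant '[-1,0,0,0,0, -1,0,0,0,0, -1,0,0,0,0, -1,0,0,0,0, -1,0,0,0,0, -1,0,0,0,0, -1,0,0,0,0, -1,0,0,0,0]'; done
python3 - <<'E'
from h import *
im,d=get_image("side"); cv2.imwrite("pics/end.png",im[:,:,::-1])
E
```

```text
time_s: 11.4
tcp_pos: [0.4991, 0.2846, 0.1555]
eef_rot: [[0.955, 0.296, 0.0], [0.296, -0.955, -0.0], [-0.0, 0.0, -1.0]]
force: [-0.3, -0.5, -0.6]
grip_width: 0.001
finger_force: 0.0
time_s: 12.2
tcp_pos: [0.4991, 0.2846, 0.1555]
eef_rot: [[0.955, 0.296, -0.0], [0.296, -0.955, -0.0], [-0.0, 0.0, -1.0]]
force: [0.1, -0.7, -0.4]
grip_width: 0.005
finger_force: 0.0
time_s: 13.0
tcp_pos: [0.4991, 0.2846, 0.1555]
eef_rot: [[0.955, 0.296, 0.0], [0.296, -0.955, 0.0], [0.0, 0.0, -1.0]]
force: [0.3, -0.0, 0.6]
grip_width: -0.005
finger_force: 0.0
```

View pics/end.png

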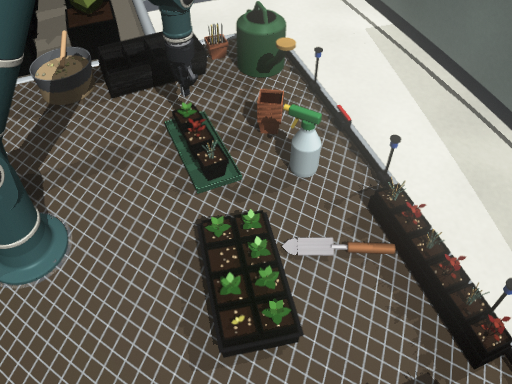

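The side view shows the fingertips at about (187,92), just above the green spare at (187,108). Every pot and tool stands where it did at the start.

```bash
python3 -c "from bench import r; print(r.close_job())"
```

```text
the job is handed in; nothing more can be done
None
```

The arm pointed at the bare pot for over two seconds, then at the green spare, where it is still pointing; I saw no sign of contact or of anything moved, and the job is handed in (no verdict was returned).

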